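Free the ram of the bench press and hold it at the depth marker

ROBOT

A 6-joint arm with a two-finger parallel gripper is mounted at the origin on the work surface. World frame = base frame: x ahead of the robot, y to its left, z up, the work surface at z = 0. Lengths are in m, angles in rad, forces in N, time in s.
With the tool pointing down it reaches from about 0.4 to 0.925 m from the base axis. Payload 3.4 kg.
Tool frame: the origin (TCP) lies at the very end of the fingers, on their centre line; the grasp point (between the pads) lies 19 mm behind it (env.pinch_z is the distance from the TCP to the grasp point, in m); z points along the fingers, y is the line along which they close (so a half turn about z gives the same grasp; the last joint's range is limited). The gripper opens to 85 mm and grips with 20 to 120 N. Pads are 22 mm wide; open, the fingers measure 114 mm over their backs; the gripper's body (76 mm by 85 mm) begins 54 mm behind the grasp point. The pads swing forward as they close: fully open they stand 13 mm farther back than shut.
Start: joints at [-1.218, 0.307, 1.506, -0, 1.328, -0.073], TCP at [0.237, -0.524, 0.231] pointing down, gripper open.
Joint ranges: [-3.12, 3.12], [-1.05, 2.28], [0.14, 2.33], [-1.42, 4.57], [0.1, 2.73], [-2.68, 2.68]. Speed limits (rad/s): [2.57, 2.57, 3.14, 3.14, 3.14, 3.14].

INTERFACE

Orientations are given as a unit quaternion [x, y, z, w].
In Python, from station import env, workorder, grab_frame, camera_params gives the robot as it stands (env), with the cameras as plain functions and the job (workorder).
- The arm moves only by the tool jog_arm, called after "Request:" by a JSON object that holds its "name" and its "arguments". Schema: {"type":"object","properties":{"offsets":{"type":"array","items":{"type":"array","items":{"type":"number"},"minItems":7,"maxItems":7},"minItems":1,"maxItems":10},"grip_n":{"type":"number"},"only":{"type":"string"},"quiet":{"type":"boolean"},"lines":{"type":"string"}},"required":["offsets"],"additionalProperties":false}. offsets is a list of rows, 1 to 10 of them, each of 7 numbers: the finger opening in m, then dx, dy, dz in units of 50 mm, then a rotation vector rx, ry, rz in units of 0.2 rad; each row is the pose to reach, as a shift and turn from the pose commanded when the call began, along the tool's axes at that moment; what a row does not reach only later rows make up. A row lasts 1/8 s, in which the tool goes at most 0.0625 m and 0.188 rad, less where a joint would pass 70% of its speed; a pose out of reach is approached as far as the arm can. The fingers move at their own pace and stop on an object; grip_n is the grip in N (left out, the last holds). Time passes only in rows, so rows that do not move let the fingers close. The tool returns the time, the measured TCP pose, the force, the opening and the grip force at its end. only (a regular expression) keeps the lines of the reply that match it, lines (a string "A,B") keeps lines A to B, and quiet returns only ok. Input that does not fit is refused with a message, and nothing moves.
- env.get_obs(): the state, without advancing time (a new reading comes with each control period).
- grab_frame(name): name is "scene" or "top" or "wrist"; returns the picture (480x640x3 uint8, red, green, blue); there is no depth.
- camera_params(name): a dict with "mtx" (3x3 intrinsics, pixels), "k1" (the pictures are not rectified: a ray, as slopes to the right and down, at radius r is drawn at 1 + k1 r^2 times it, then the intrinsics apply), "camera_from_world" (4x4, takes a point from world to camera coordinates). Camera axes: x right, y down, z forward; pixel columns grow to the right and rows downward; lengths in m; the calibration is good to about 2 mm. A picture is of the moment at which its call begins: read the wrist's pose just before it. camera_params takes no time and is no camera call; for the wrist camera it gives the pose at the moment of the call.
- workorder.finish_job(): hands the job in; it is judged then, once.
The state is a dict: "time": time; "qpos": joint angles; "joint_vel": joint speeds; "effort": joint torques, N m; "eef_pos": TCP position; "eef_rot": TCP orientation; "contact_force": force on the tool from outside, world axes, zero at the start; "wrist_torque": the same for the moment, N m; "grip_width": finger opening in m; "finger_force": force on a finger pad.
Only numpy, scipy, OpenCV 4.12 (cv2) and the standard library are available. Lean on these libraries where they do the work, as an engineer would, in place of code of your own. Each camera call takes 0.05 s, during which the arm holds its last target. There are 200 camera calls.

TASK

Turn the lock knob on top of the bench press clockwise (seen from above) by about a quarter turn, to its stop, so that its tongue swings out from under the ram's cap; only then push the press's spring-loaded lever down until the pointer on the ram is level with the brass depth marker beside it. Finish while the gripper is still holding the lever there, so that the depth stop can be set: do not let go. Leave the marker where it is set and do not disturb the other things on the bench.

Things in the scene. Friction and masses are not known exactly. Their poses are not given: they have to be found in the camera images.
- press: small blue bench lever press bolted to the bench; base 160 x 200 x 20 mm, head 80 x 160 mm with its top 170 mm up; nothing higher than 255 mm. Origin on the bench under it; x points out of its back (the lever is on the -x side), y the way the lever sticks out, z up; yaw -0.35 to 0.3 rad. Knob's axis at (0, -65) mm, ram's at (0, 15) mm in this frame
- lock_knob (a joint): angle of the lock knob on top of the head, rad, upright axis; grows clockwise from above, 0 to 1.57 (stop), starts at 0 to 0.2. At 0 its steel tongue (62 mm long, 16 wide) points to the press's +y and lies under the ram's cap, blocking the ram; beyond about 1.0 it is clear. Light friction (0.05 N m), no spring, stays where left
- knob_grip (a point): on the lock knob's axis at grip height, 243 mm above the bench. The grip is an upright black bar 52 mm long, 13 thick, 28 high (top 9 mm above this point, underside 19 below), lying along the tongue: at joint 0 along the press's y, at 1.57 along its x. The ram's cap, its top 20 mm lower than this point, begins 40 mm from the axis on the +y side
- ram (a joint): travel of the ram, m, 0 at the top, grows downward to 0.038. It is geared to the lever: 40 mm of travel per radian of lever
- pointer (a point): end of the ram's pointer, at half its thickness: a flat steel blade 4 mm thick, 12 mm wide, that sticks out of the ram's cap towards the press's +x. It stands 219 mm above the bench with the ram at the top and goes down with the ram
- mark (a point): centre of the depth marker, a brass ring 20 mm across and 6 mm high on a thin upright rod on the head, 29 mm beside the pointer on its +y side. It is set at another height, 12 to 30 mm below the raised pointer, each time, and stays by friction (4 N)
- feed_lever: the lever; origin on its pivot, (-58, 15, 140) mm in the press's frame; the pivot's axis runs along the press's x. It points to the press's +y, 0.5 rad above level when up, and swings down by up to 0.95 rad. A spring lifts it: about 5 N at the handle holds it when just moved, about 14 N when fully down; let go, it springs back up
- handle (a point): middle of the lever's handle, on its centre line, 165 mm from the pivot, 219 mm above the bench when up. The handle is black, round, 26 mm thick, and reaches from 117 to 213 mm from the pivot, at the end of a 14 mm steel rod
- bush: brass ring 26 mm across, 22 mm high, bystander standing on the press's base plate; origin at its underside
- jar: glass jar 60 mm across, 80 mm high, bystander; origin at its underside
- screwdriver: screwdriver 200 mm long lying behind the press, bystander; origin under its middle, x along it
- wrench: steel wrench 180 mm long lying beside the press, bystander; origin under its middle, x along it
- offcut: wooden offcut 90 x 45 x 35 mm, bystander; origin at its underside
- hammer: hammer 260 mm long lying between robot and press, bystander; origin under its middle, x along it
- spray_can: aluminium spray can 60 mm across, 170 mm high, bystander to the left; origin at its underside

How it is judged:
By the outcome, as a careful person would: the job done as asked, in the order asked, and still so for the second after the job is handed in, while the arm keeps its last pose, push and grip.
It also fails if it takes over 51 s, if anything falls off the work surface, if the arm or the gripper's body presses on something with over 40 N, if the wrist force passes 120 N, or if a joint passes its speed limit or range.

## Working session

There is one attempt and no reset: what is moved stays moved. The work goes in short steps, Python scripts to look and compute and a tool call to move; the robot and the scene stay as the last step left them, time stands still between calls to the robot, and variables do not carry over. Pictures are saved under pics/ and viewed, at most 10 in all, crops included, and the job is handed in when it is done.

```bash
ls; mkdir -p pics
```

Create h.py:
```python
import numpy as np, cv2
from station import env, workorder, grab_frame, camera_params
from scipy.spatial.transform import Rotation as R
def px(name,p):
    c=camera_params(name);T=np.array(c["camera_from_world"]);q=T[:3,:3]@np.array(p)+T[:3,3]
    s=q[:2]/q[2];s=s*(1+c["k1"]*(s@s));K=np.array(c["mtx"]);return K[:2,:2]@s+K[:2,2]
def ray(name,uv,c=None):
    c=c or camera_params(name);T=np.array(c["camera_from_world"]);K=np.array(c["mtx"])
    s0=np.linalg.solve(K[:2,:2],np.array(uv,float)-K[:2,2]);s=s0.copy()
    for _ in range(30): s=s0/(1+c["k1"]*(s@s))
    d=T[:3,:3].T@np.array([s[0],s[1],1]);o=-T[:3,:3].T@T[:3,3];return o,d/np.linalg.norm(d)
def onz(name,uv,z,c=None):
    o,d=ray(name,uv,c);return o+d*(z-o[2])/d[2]
def tri(r1,r2):
    A=np.zeros((3,3));b=np.zeros(3)
    for o,d in (r1,r2):
        P=np.eye(3)-np.outer(d,d);A+=P;b+=P@o
    x=np.linalg.solve(A,b);return x,[np.linalg.norm(np.cross(x-o,d)) for o,d in (r1,r2)]
```

Run:
```python
from h import *
for n in("scene","top"):
    im=grab_frame(n);cv2.imwrite(f"pics/{n}0.png",im[:,:,::-1]);c=camera_params(n);T=np.array(c["camera_from_world"]);print(n,-T[:3,:3].T@T[:3,3],T[2,:3],np.array(c["mtx"])[0,0])
o=env.get_obs();print(o["time"],o["eef_pos"],o["eef_rot"],o["grip_width"],o["contact_force"],env.pinch_z)
```

```text
pics
station.py
scene [ 0.98836369 -0.47630521  0.78425984] [-0.42801635  0.57718965 -0.69545246] 475.4375396389516
top [0.33603926 0.07260825 1.2467834 ] [ 2.12559513e-01 -7.22475289e-04 -9.77147855e-01] 594.8988163900972
0.1 [ 0.23725405 -0.52305718  0.23046932] [ 9.77419370e-01  2.11306612e-01 -1.33132169e-04 -9.34087911e-04] 0.08560945262169886 [-0.03146182  0.55319293 -0.52610773] 0.0187
```

View pics/scene0.png

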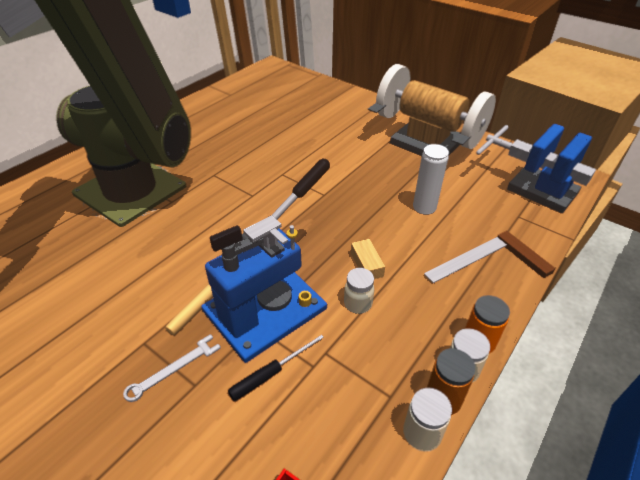

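View pics/top0.png

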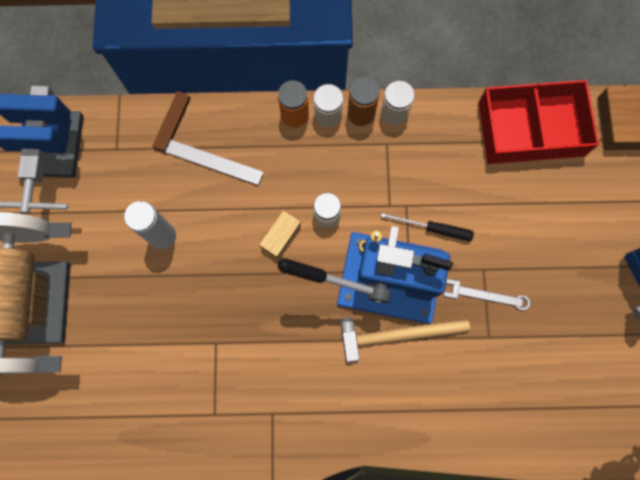

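The scene view shows the press at about (265,285) with its lever up. The top view shows the knob bar at about (436,263), the lever handle at (302,271) and the brass marker at (376,237). I'll zoom in on both views.

Run:
```python
import cv2,numpy as np
a=cv2.imread("pics/top0.png")[205:335,270:460];b=cv2.imread("pics/scene0.png")[150:360,190:350]
a=cv2.resize(a,None,fx=4,fy=4,interpolation=2)[:,:,:];b=cv2.resize(b,None,fx=2.857,fy=2.857,interpolation=2)
cv2.imwrite("pics/a.png",a);cv2.imwrite("pics/b.png",b);print(a.shape,b.shape)
```

```text
(520, 760, 3) (600, 457, 3)
```

View pics/a.png

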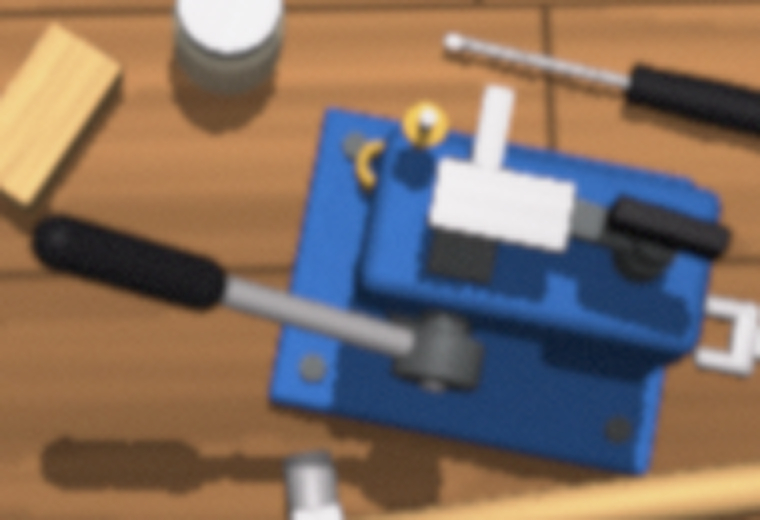

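View pics/b.png

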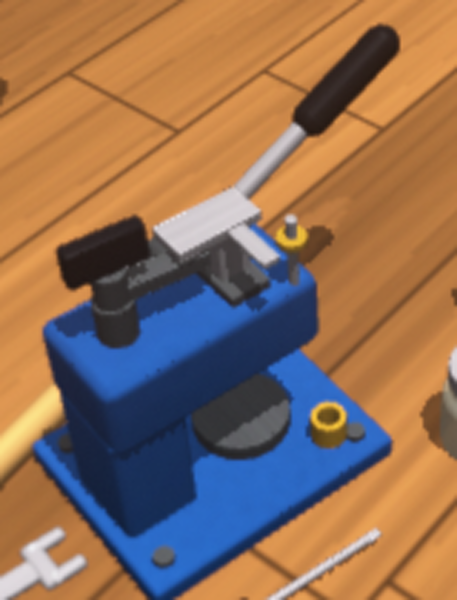

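The crops show these points. In the top crop: plate corners at (328,108), (270,402) and (645,472), the knob bar at (612–730, 198–250), the marker ring at (426,124), and the pointer tip at (500,88). In the scene crop: the ring at (292,237) and the pointer tip at (268,255).

Run:
```python
from h import *
t=lambda x,y:((x+.5)/4-.5+270,(y+.5)/4-.5+205)
s=lambda x,y:((x+.5)/2.857-.5+190,(y+.5)/2.857-.5+150)
C=[onz("top",t(*p),.02) for p in((328,108),(270,402),(645,472))]
print(C,np.linalg.norm(C[1]-C[0]),np.linalg.norm(C[2]-C[1]))
y=C[1]-C[2]; x=C[0]-C[1]
yw1=np.arctan2(-y[0],y[1]); yw2=np.arctan2(x[1],x[0]); print("yaw",yw1,yw2)
o=(C[0]+C[2])/2; print("origin",o)
print("mark",tri(ray("top",t(426,124)),ray("scene",s(292,237))))
print("ptr tip",tri(ray("top",t(500,89)),ray("scene",s(269,257))), onz("top",t(500,89),.221))
print("bar",tri(ray("top",t(668,216)),ray("scene",s(100,240))), onz("top",t(668,216),.252))
print("handle tip/start", onz("top",t(45,240),.140+.213*np.sin(.5)), onz("top",t(215,285),.14+.117*np.sin(.5)))
yw=(yw1+yw2)/2
Rz=R.from_euler('z',yw).as_matrix()
for n,p in dict(knob=(0,-.065,.243),handle=(-.058,.015+.165*np.cos(.5),.219),cap=(0,.015,.223),piv=(-.058,.015,.14)).items(): 
    w=Rz@np.array(p)+[o[0],o[1],0]; print(n,w,(px("top",w)-[270,205])*4,(px("scene",w)-[190,150])*2.857)
```

```text
[array([0.63573149, 0.00492084, 0.02      ]), array([0.48007883, 0.03975401, 0.02      ]), array([ 0.44011289, -0.1517206 ,  0.02      ])] 0.15950266467018723 0.1956011307961941
yaw -0.20577272354809972 -0.22016034467706871
origin [ 0.53792219 -0.07339988  0.02      ]
mark (array([ 0.58198394, -0.02812497,  0.20738901]), [np.float64(0.0004861151475307434), np.float64(0.0004861151475306926)])
ptr tip (array([ 0.59324892, -0.06060037,  0.22237601]), [np.float64(0.000171330269946311), np.float64(0.0001713302699463163)]) [ 0.59371277 -0.06065443  0.221     ]
bar (array([ 0.52835253, -0.12738   ,  0.24885179]), [np.float64(0.0015512206842770904), np.float64(0.0015512206842769763)]) [ 0.52870456 -0.12553463  0.252     ]
handle tip/start [0.52569268 0.14049123 0.24211764] [0.51233393 0.06769406 0.19609279]
knob [ 0.52418377 -0.13693141  0.243     ] [689.7626507  228.36053858] [ 85.77975563 252.23121621]
handle [0.51500813 0.09504995 0.219     ] [150.99117271 270.08346138] [331.03909551  83.50039653]
cap [ 0.54109259 -0.05873876  0.223     ] [500.26233133 202.74369148] [204.8954151  216.49315987]
piv [ 0.48440292 -0.04647986  0.14      ] [458.63322774 357.31110711] [164.97113836 262.00589473]
```

Add to h.py:
```python
YAW=-0.213
def Rt(th,tilt=0):
    # tool pointing down, its y along world angle th; tilt leans z toward left of tool y (press +y)
    y=np.array([np.cos(th),np.sin(th),0]);z=np.array([0,0,-1.]);M=np.column_stack([np.cross(y,z),y,z])
    return R.from_rotvec(y*tilt)*R.from_matrix(M)   # sign checked by printing
def go(pos,Rg,grasp=True):
    o=env.get_obs();R0=R.from_quat(o["eef_rot"]);p=np.array(pos,float)
    if grasp: p=p+Rg.apply([0,0,env.pinch_z])
    print("t",round(o["time"],2),"d",R0.inv().apply(p-o["eef_pos"]).round(4),"rv",(R0.inv()*Rg).as_rotvec().round(3))
```

Run:
```python
from h import *
print(Rt(-.213,.5).apply([0,0,1]),Rt(-.213,.5).apply([1,0,0]))
go((.5275,-.1268,.33),Rt(-.30))
im=cv2.imread("pics/top0.png");c=im[240:280,418:460].astype(int);m=(c.max(2)<50).astype('uint8')
n,l,st,ce=cv2.connectedComponentsWithStats(m);print(st,ce)
i=1+st[1:,4].argmax();pts=np.argwhere(l==i)[:,::-1]+[418,240]
r=cv2.minAreaRect(pts.astype('float32'));print(r)
P=[onz("top",b,.25)for b in cv2.boxPoints(r)];print(np.round(P,4))
```

```text
[ 0.10134723  0.46859107 -0.87758256] [0.18551485 0.85775019 0.47942554]
t 0.1 d [ 0.428  -0.2411 -0.0803] rv [-0.002 -0.001 -0.845]
[[   0    0   42   40 1471]
 [   4   17   28   18  209]] [[21.40312712 18.5635622 ]
 [14.14354067 26.09090909]]
((433.60369873046875, 268.47821044921875), (28.785734176635742, 14.756321907043457), 19.09349250793457)
[[ 0.5088 -0.0923  0.25  ]
 [ 0.5328 -0.1019  0.25  ]
 [ 0.5155 -0.1472  0.25  ]
 [ 0.4917 -0.1375  0.25  ]]
```

Units first: shifts go in units of 50 mm and turns go in units of 0.2 rad. So 0.428 m is 8.56, -0.241 m is -4.82, -0.5 rad is -2.5.

Request:
{"name": "jog_arm", "arguments": {"offsets": [[0.045,1,-0.6,-0.8,0,0,-0.5],[0.045,2,-1.2,-1.6,0,0,-1],[0.045,3.2,-1.8,-1.6,0,0,-1.75],[0.045,4.2,-2.4,-1.6,0,0,-2.5],[0.045,5.2,-3,-1.6,0,0,-3.25],[0.045,6.4,-3.6,-1.6,0,0,-4],[0.045,7.4,-4.2,-1.6,0,0,-4.225],[0.045,8.4,-4.76,-1.6,0,0,-4.225],[0.045,8.56,-4.82,-1.6,0,0,-4.225],[0.045,8.56,-4.82,-1.6,0,0,-4.225]]}}

```text
time: 1.35
eef_pos: [0.5277, -0.1269, 0.3107]
eef_rot: [0.804, 0.594, -0.001, -0.0]
contact_force: [-0.3, -0.6, 0.6]
grip_width: 0.0452
finger_force: 0.0
```

Run:
```python
from h import *
go((.5275,-.1268,.33),Rt(-.30))
im=grab_frame("wrist");cv2.imwrite("pics/w1.png",im[:,:,::-1])
import pickle;pickle.dump(camera_params("wrist"),open("w1.pkl","wb"));print(env.get_obs()["qpos"])
```

```text
t 1.35 d [ 0.0001 -0.0002 -0.0006] rv [-0.001  0.001  0.002]
[-3.15139131e-01  2.10120325e-01  1.44140507e+00 -1.10261360e-03
  1.49140966e+00 -1.55092584e-02]
```

View pics/w1.png

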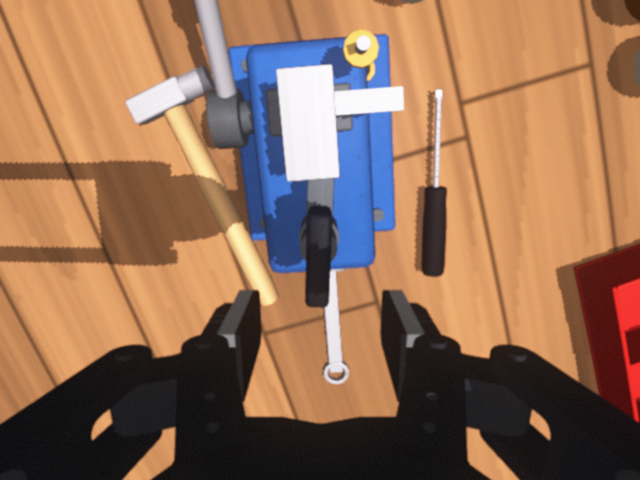

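The wrist view shows the knob bar lying almost along the tool, from (319,206) to (317,305), with the pointer tip at (403,99), the ring at (361,48) and the cap's left edge at (278,70)–(287,180).

Run:
```python
from h import *;import pickle
c=pickle.load(open("w1.pkl","rb"));w=lambda u,z:onz("",u,z,c)
T=np.array(c["camera_from_world"]);print("cam",-T[:3,:3].T@T[:3,3],T[2,:3])
im=cv2.imread("pics/w1.png");m=(im[195:315,295:345].max(2)<45).astype('uint8');p=np.argwhere(m)[:,::-1]+[295,195]
for r in range(205,312,8):
    q=p[p[:,1]==r][:,0]; print(r,(q.min(),q.max()) if len(q) else None,end=' ')
a,b=w((319,206),.252),w((317,305),.252);print("\nbar",a,b,(a+b)/2,np.linalg.norm(a-b),"ang",np.arctan2(-(a-b)[0],(a-b)[1]))
a,b=w((278,70),.223),w((287,180),.223);print("capL",np.arctan2(-(a-b)[0],(a-b)[1]))
a2,b2=w((331,66),.223),w((338,178),.223);print("capR",np.arctan2(-(a2-b2)[0],(a2-b2)[1]),"cap ctr",(a+b+a2+b2)/4,np.linalg.norm(a-b),np.linalg.norm(a-a2))
print("ptr",w((403,99),.221),"mark",w((361,48),.21))
```

```text
cam [ 0.54663218 -0.06407983  0.45384179] [-0.07795082 -0.24897477 -0.96536793]
205 None 213 (np.int64(309), np.int64(329)) 221 (np.int64(307), np.int64(308)) 229 (np.int64(306), np.int64(331)) 237 (np.int64(307), np.int64(330)) 245 (np.int64(307), np.int64(329)) 253 (np.int64(306), np.int64(330)) 261 (np.int64(307), np.int64(329)) 269 (np.int64(307), np.int64(328)) 277 (np.int64(307), np.int64(327)) 285 (np.int64(307), np.int64(327)) 293 (np.int64(307), np.int64(327)) 301 (np.int64(307), np.int64(307)) 309 None 
bar [ 0.53499643 -0.09857557  0.252     ] [ 0.51809882 -0.14944665  0.252     ] [ 0.52654763 -0.12401111  0.252     ] 0.05360407445643688 ang -0.3206990226258641
capL -0.23720397653791692
capR -0.22727332040369524 cap ctr [ 0.54114714 -0.05912296  0.223     ] 0.0583725476786868 0.02813342242301102
ptr [ 0.59426183 -0.0610127   0.221     ] mark [ 0.58105413 -0.0278708   0.21      ]
```

Scaled: 0.084 m is 1.68, -0.002 m is -0.04, 0.017 rad is 0.085.

Request:
{"name": "jog_arm", "arguments": {"offsets": [[0.045,0.01,-0.04,0.8,0,0,0.085],[0.045,0.01,-0.04,1.68,0,0,0.085],[0.045,0.01,-0.04,1.68,0,0,0.085],[0.0,0.01,-0.04,1.68,0,0,0.085],[0.0,0.01,-0.04,1.68,0,0,0.085],[0.0,0.01,-0.04,1.68,0,0,0.085],[0.0,0.01,-0.04,1.68,0,0,0.085],[0.0,0.01,-0.04,1.68,0,0,0.085]], "grip_n": 30}}

```text
time: 2.4
eef_pos: [0.5262, -0.1273, 0.2296]
eef_rot: [0.81, 0.587, 0.0, 0.002]
contact_force: [-3.5, -2.5, 6.4]
grip_width: 0.0123
finger_force: 32.8
```

Scaled: -0.001 m is -0.02, 1.4 rad is 7.

Request:
{"name": "jog_arm", "arguments": {"offsets": [[0.0,0,0,-0.02,0,0,0.9],[0.0,0,0,-0.02,0,0,1.8],[0.0,0,0,-0.02,0,0,2.7],[0.0,0,0,-0.02,0,0,3.6],[0.0,0,0,-0.02,0,0,4.5],[0.0,0,0,-0.02,0,0,5.4],[0.0,0,0,-0.02,0,0,6.3],[0.0,0,0,-0.02,0,0,7]]}}

```text
time: 3.4
eef_pos: [0.5258, -0.1269, 0.2296]
eef_rot: [0.997, -0.075, 0.0, 0.001]
contact_force: [-3.4, -0.7, 1.7]
grip_width: 0.0125
finger_force: 32.2
```

Run:
```python
from h import *
o=env.get_obs();y=R.from_quat(o["eef_rot"]).apply([0,1,0]);print(np.arctan2(y[1],y[0]),o["wrist_torque"],o["qpos"][5])
```

```text
-1.721465034740402 [-0.22760113  0.55790203  0.05177416] 1.4077998625804091
```

Turning well: the angle is -1.72, and the stop should be near -1.78 to -1.8. I'll press on to the stop.

Request:
{"name": "jog_arm", "arguments": {"offsets": [[0.0,0,0,0,0,0,0.25],[0.0,0,0,0,0,0,0.5],[0.0,0,0,0,0,0,0.7],[0.0,0,0,0,0,0,0.7]]}}

```text
time: 3.9
eef_pos: [0.5264, -0.1269, 0.2297]
eef_rot: [0.99, -0.142, 0.001, 0.001]
contact_force: [-2.3, -1.1, 3.9]
grip_width: 0.0121
finger_force: 54.9
```

Run:
```python
from h import *
o=env.get_obs();y=R.from_quat(o["eef_rot"]).apply([0,1,0]);print(np.arctan2(y[1],y[0]),o["wrist_torque"],o["qpos"][5])
```

```text
-1.8548931520517267 [-0.19021701  0.34536639  0.76807318] 1.541525064026074
```

Request:
{"name": "jog_arm", "arguments": {"offsets": [[0.035,0,0,0,0,0,0],[0.035,0,0,0,0,0,0],[0.035,0,0,-0.4,0,0,0],[0.035,0,0,-1.4,0,0,0],[0.035,0,0,-2.4,0,0,0],[0.055,0,0,-2.6,0,0,0],[0.055,0,0,-2.6,0,0,0]]}}

```text
time: 4.78
eef_pos: [0.5263, -0.1263, 0.3587]
eef_rot: [0.99, -0.143, 0.001, -0.0]
contact_force: [-0.4, 0.2, -0.6]
grip_width: 0.0554
finger_force: 0.0
```

Run:
```python
from h import *
im=grab_frame("wrist");cv2.imwrite("pics/w2.png",im[:,:,::-1])
import pickle;pickle.dump(camera_params("wrist"),open("w2.pkl","wb"))
o=env.get_obs();print(o["contact_force"],o["qpos"])
# lever geometry
K=np.array([.526,-.1262]);yw=-.22
ux=np.array([np.cos(yw),np.sin(yw),0]);uy=np.array([-np.sin(yw),np.cos(yw),0])
O=np.array([*K,0])+.065*uy;print("O",O)
piv=O-.058*ux+.015*uy+[0,0,.14];d=uy*np.cos(.5)+np.array([0,0,np.sin(.5)])
for n,l in(("piv",0),("start",.117),("mid",.165),("tip",.213)):
    q=piv+l*d;print(n,q,px("top",q),(px("top",q)-[270,205])*4,(px("scene",q)-[190,150])*2.857)
```

```text
[ 0.29915112  0.81189302 -0.59918414] [-3.13828569e-01  1.86952773e-01  1.35913534e+00  2.22195455e-04
  1.59676542e+00  1.54321247e+00]
O [ 0.54018493 -0.06276667  0.        ]
piv [ 0.48685632 -0.03547089  0.14      ] [378.72369514 293.14633054] [434.89478057 352.58532217] [179.03139496 254.49869689]
start [0.50926352 0.06473149 0.19609279] [325.0681053  277.53645939] [220.27242121 290.14583755] [297.12275585 128.62813671]
mid [0.51845621 0.10584016 0.21910521] [301.56224482 270.69725186] [126.2489793  262.78900744] [344.86297597  77.6950616 ]
tip [0.52764891 0.14694883 0.24211764] [277.11155507 263.58267816] [ 28.44622029 234.33071263] [392.22675093  27.13629378]
```

View pics/w2.png

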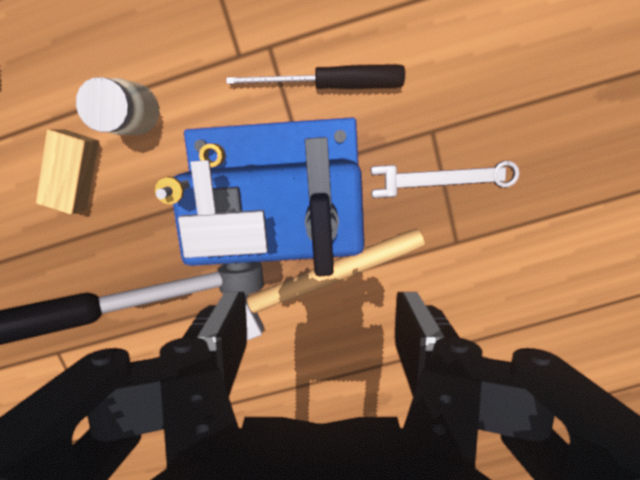

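The wrist view confirms it: the tongue points out to the press's +x, at (317,165), with the bar below it at (320,235), clear of the cap at (225,235). Next is the lever.

Add to h.py:
```python
O=np.array([.5402,-.0628,0]);yw=-.22
ux=np.array([np.cos(yw),np.sin(yw),0]);uy=np.array([-np.sin(yw),np.cos(yw),0])
piv=O-.058*ux+.015*uy+[0,0,.14]
def lev(a,l=.165,back=0):
    Rg=Rt(yw,a);return piv+l*(uy*np.cos(a)+np.array([0,0,np.sin(a)]))-back*Rg.apply([0,0,1]),Rg
```

Run:
```python
from h import *
go(*lev(.5,back=.09)); print(lev(.5,back=.09)[0])
```

```text
t 4.83 d [-0.07   -0.1864  0.0758] rv [ 0.407  0.383 -1.6  ]
[0.50905505 0.06369851 0.29808764]
```

Scaled: -0.186 m is -3.72, -0.15 m is -3, 0.255 rad is 1.275.

Request:
{"name": "jog_arm", "arguments": {"offsets": [[0.055,-0.2,-0.6,0,0.225,0.21,-0.885],[0.055,-0.4,-1.4,0,0.45,0.425,-1.775],[0.055,-0.6,-2.2,0,0.68,0.635,-2.665],[0.055,-1,-3,0,0.905,0.85,-3.555],[0.055,-1.4,-3.72,0,1.13,1.06,-4.445],[0.055,-1.4,-3.72,0,1.355,1.275,-5.335],[0.055,-1.4,-3.72,0.4,1.58,1.485,-6.22],[0.055,-1.4,-3.72,0.8,1.81,1.7,-7.11],[0.055,-1.4,-3.72,1.2,2.035,1.915,-8],[0.055,-1.4,-3.72,1.5,2.035,1.915,-8]]}}

```text
time: 6.08
eef_pos: [0.5103, 0.0714, 0.28]
eef_rot: [0.758, 0.604, 0.192, -0.156]
contact_force: [0.8, -0.2, -0.1]
grip_width: 0.0548
finger_force: 0.0
```

Run:
```python
from h import *
im=grab_frame("wrist");cv2.imwrite("pics/w3.png",im[:,:,::-1])
go(*lev(.5))
```

```text
t 6.12 d [0.0025 0.0019 0.0879] rv [-0.005  0.001 -0.007]
```

View pics/w3.png

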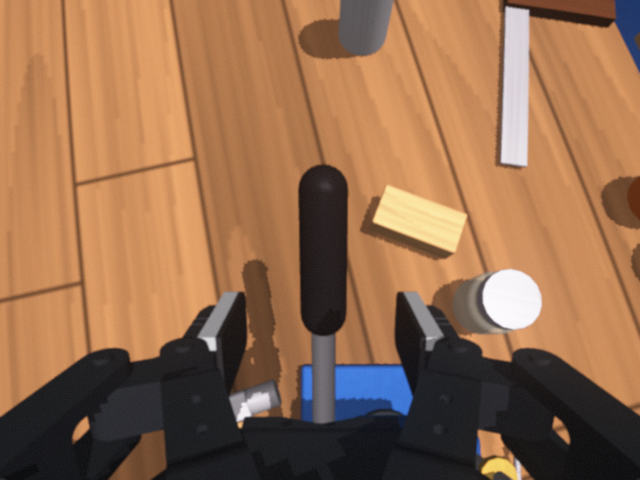

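The handle is centred between the fingers, spanning (323,165) to (323,335), with the fingers clear of the offcut and jar. I'll go down along the tool and grip.

Scaled: 0.087 m is 1.74, 0.04 m is 0.8.

Request:
{"name": "jog_arm", "arguments": {"offsets": [[0.055,0.05,0.038,0.8,0,0,0],[0.055,0.05,0.038,1.74,0,0,0],[0.055,0.05,0.038,1.74,0,0,0],[0,0.05,0.038,1.74,0,0,0],[0,0.05,0.038,1.74,0,0,0],[0,0.05,0.038,1.74,0,0,0],[0,0.05,0.038,1.74,0,0,0]], "grip_n": 60}}

```text
time: 7.0
eef_pos: [0.5212, 0.1144, 0.2099]
eef_rot: [0.756, 0.606, 0.193, -0.155]
contact_force: [-5.7, -0.0, 4.6]
grip_width: 0.0241
finger_force: 58.5
```

Run:
```python
from h import *
for a in(.5,.4,.3,.2,.15): go(*lev(a))
```

```text
t 7.0 d [-0.0035 -0.0008  0.0064] rv [-0.001 -0.     0.001]
t 7.0 d [-0.0062 -0.0008  0.0228] rv [-0.001 -0.1    0.001]
t 7.0 d [-0.0105 -0.0007  0.0388] rv [-0.001 -0.2    0.001]
t 7.0 d [-0.0164 -0.0007  0.0543] rv [-0.    -0.3    0.001]
t 7.0 d [-0.0199 -0.0007  0.0618] rv [-0.    -0.35   0.001]
```

Request:
{"name": "jog_arm", "arguments": {"offsets": [[0,-0.04,0,0.24,0,-0.35,0],[0,-0.1,0,0.48,0,-0.75,0],[0,-0.18,0,0.72,0,-1.1,0],[0,-0.26,0,0.96,0,-1.5,0],[0,-0.26,0,0.96,0,-1.5,0],[0,-0.26,0,0.96,0,-1.5,0]]}}

```text
time: 7.75
eef_pos: [0.5242, 0.1275, 0.1623]
eef_rot: [0.777, 0.622, 0.079, -0.064]
contact_force: [-6.2, 4.4, 8.7]
grip_width: 0.0239
finger_force: 59.0
```

Run:
```python
from h import *
o=env.get_obs();p=o["eef_pos"]-R.from_quat(o["eef_rot"]).apply([0,0,env.pinch_z])-piv;print("lever ang by grasp",np.arctan2(p[2],p@uy),np.linalg.norm(p))
a=grab_frame("top");b=grab_frame("scene");cv2.imwrite("pics/t4.png",a[:,:,::-1]);cv2.imwrite("pics/s4.png",b[:,:,::-1])
A=cv2.resize(a[225:275,355:415],None,fx=7,fy=7,interpolation=2);B=cv2.resize(b[210:260,255:315],None,fx=6.6,fy=7,interpolation=2)
B=cv2.resize(b[210:260,255:315],None,fx=6,fy=7,interpolation=2)
cv2.imwrite("pics/ab4.png",np.hstack([A,B[:350]])[:,:,::-1])
```

```text
lever ang by grasp 0.24367994394104603 0.16845115013271028
```

View pics/ab4.png

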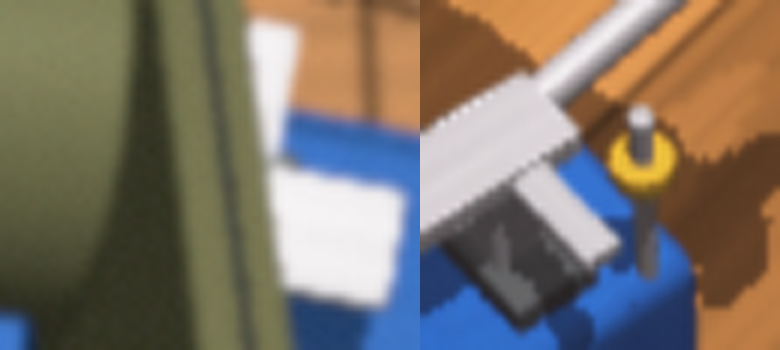

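The left half (top view) shows the arm covering the ring, with the pointer still visible. The right half (scene view) shows the pointer tip at about (606,253) and the ring at (643,160), so the pointer still looks close to the ring's level. I'll measure the pointer's white tip and the ring's gold outline numerically.

Add to h.py:
```python
def up(im,x0,y0,w,h,k=8): return cv2.resize(im[y0:y0+h,x0:x0+w],None,fx=k,fy=k,interpolation=cv2.INTER_CUBIC)
def un(p,x0,y0,k=8): return (np.array(p,float)+.5)/k-.5+[x0,y0]
def big(m):
    c,_=cv2.findContours(m.astype('uint8'),0,2);return max(c,key=cv2.contourArea)
def ringc(im,x0,y0,w,h):
    a=up(im,x0,y0,w,h).astype(int);m=(a[:,:,2]-a[:,:,0]>60)&(a[:,:,1]-a[:,:,0]>45)&(a[:,:,1]>.62*a[:,:,2])
    c=cv2.convexHull(big(m));M=cv2.moments(c);x,y,ww,hh=cv2.boundingRect(c)
    return un((M['m10']/M['m00'],M['m01']/M['m00']),x0,y0),(ww/8,hh/8)
def tip(im,x0,y0,w,h,T=165):
    a=up(im,x0,y0,w,h);m=a.min(2)>T;c=big(m)[:,0];
    # tip corners of the top face: rightmost, and lowest
    s=c[:,0]+c[:,1]*0.5;r=c[c[:,0]>c[:,0].max()-3].mean(0);q=c[c[:,1]>c[:,1].max()-3].mean(0)
    return un(r,x0,y0),un(q,x0,y0)
def zat(name,xy,uv):   # height on the vertical line at xy that projects nearest to uv
    from scipy.optimize import minimize_scalar
    f=lambda z:np.sum((px(name,[*xy,z])-uv)**2);r=minimize_scalar(f,bounds=(.1,.3),method='bounded');return r.x,r.fun**.5
```

Run:
```python
from h import *
s0,t0,s4=[cv2.imread(f"pics/{n}.png") for n in("scene0","top0","s4")]
r0=ringc(s0,282,222,22,22);rt=ringc(t0,367,228,20,16);r4=ringc(s4,282,222,22,22);print("ring",r0,rt,r4)
m=tri(ray("scene",r0[0]),ray("top",rt[0]));print(m)
for T in(150,165,180):
  A,B=tip(s0,268,226,20,20,T),tip(s4,268,226,24,24,T);print(T,A,B)
# px per mm of height
P=[.594,-.0609];print((px("scene",[*P,.221])-px("scene",[*P,.201]))/20, px("scene",[*P,.221]))
```

```text
ring (array([294.04276965, 228.83448744]), (20.375, 15.75)) (array([377.17320582, 233.54257991]), (20.0, 12.25)) (array([298.62041898, 225.92651114]), (12.75, 10.875))
(array([ 0.58470368, -0.02782209,  0.21743033]), [np.float64(0.0023644864748874), np.float64(0.0023644864748873684)])
150 (array([286.6875 , 238.84375]), array([282.5625, 241.6875])) (array([287.22916667, 244.1875    ]), array([282.546875, 246.8125  ]))
165 (array([286.375  , 238.84375]), array([282.484375, 241.40625 ])) (array([287.10416667, 243.9375    ]), array([282.515625, 246.5625  ]))
180 (array([286.03125, 238.875  ]), array([282.425 , 241.1625])) (array([286.8125    , 243.83035714]), array([282.46875, 246.3125 ]))
[-0.02854875 -0.41546338] [284.19309158 240.48551006]
```

Run:
```python
import re;s=open('h.py').read()
s=s.replace("m=(a[:,:,2]-a[:,:,0]>60)&(a[:,:,1]-a[:,:,0]>45)&(a[:,:,1]>.62*a[:,:,2])","m=(a[:,:,2]-a[:,:,0]>70)&(a[:,:,1]>.68*a[:,:,2])")
open('h.py','w').write(s)
from h import *
s0,t0,s4=[cv2.imread(f"pics/{n}.png") for n in("scene0","top0","s4")]
print(s0[233,287:299].tolist(),s0[225,287:299:3].tolist())
r0=ringc(s0,282,222,22,22);rt=ringc(t0,367,228,20,16);r4=ringc(s4,282,222,22,22);print("ring",r0,rt,r4)
m=tri(ray("scene",(r0[0]+r4[0])/2),ray("top",rt[0]));print(m)
print(zat("scene",m[0][:2],r0[0]))
# predicted xy from press frame: pointer tip y=15 mm, mark y=44 mm
rel=m[0]-O;print("mark in press",rel@ux,rel@uy)
```

```text
[[59, 179, 228], [59, 183, 230], [59, 180, 228], [63, 147, 189], [75, 117, 143], [81, 121, 145], [76, 143, 178], [61, 182, 228], [58, 185, 231], [54, 177, 225], [42, 113, 154], [40, 73, 108]] [[49, 88, 135], [135, 156, 189], [104, 135, 177], [64, 116, 176]]
ring (array([290.96042533, 230.88175415]), (15.375, 13.375)) (array([376.88786852, 233.0974836 ]), (20.0, 12.875)) (array([291.83516039, 232.43253281]), (12.5, 9.375))
(array([ 0.58440711, -0.03004801,  0.21291133]), [np.float64(0.0007779501341288276), np.float64(0.0007779501341287359)])
(np.float64(0.21468792326225902), np.float64(0.8409110696855848))
mark in press 0.03599415598083791 0.04160988520977488
```

```bash
sed -i 's/>70)&(a\[:,:,1\]>.68\*a/>95)\&(a[:,:,1]>.72*a/' h.py
```

Run:
```python
from h import *
s0,t0,s4=[cv2.imread(f"pics/{n}.png") for n in("scene0","top0","s4")]
r0=ringc(s0,282,222,22,22);rt=ringc(t0,367,228,20,16);r4=ringc(s4,282,222,22,22);print("ring",r0,rt,r4)
m=tri(ray("scene",r4[0]),ray("top",rt[0]));print(m)
rel=m[0]-O;print("mark in press",rel@ux,rel@uy)
for z in(.2,.205,.21):
  P=m[0][:2];print(z,px("scene",[*P,z]),px("top",[*P,z]))
# pointer: tip xy from top0/scene0 then heights in scene by tip mid
def mid(i): a,b=tip(i,268,226,24,24,165);return (a+b)/2
P=[.5937,-.0608]
for i in(s0,s4): print("ptr top z",zat("scene",P,mid(i)))
a=up(t0,367,228,20,16);cv2.imwrite("pics/rt.png",a)
```

```text
ring (array([291.64982456, 232.43748684]), (11.625, 8.625)) (array([376.13929664, 234.23554917]), (13.75, 11.5)) (array([291.69047341, 232.45314177]), (11.5, 8.625))
(array([ 0.58340807, -0.02875156,  0.20935585]), [np.float64(0.0004708536742807773), np.float64(0.00047085367428069755)])
mark in press 0.03473626796449729 0.04265706506461342
0.2 [292.15576909 236.2447624 ] [375.8800754  235.62018103]
0.205 [292.04953251 234.20049942] [376.12279009 234.97608435]
0.21 [291.94237554 232.13912161] [376.36772922 234.32608299]
ptr top z (np.float64(0.2211143319386026), np.float64(0.44682278368215916))
ptr top z (np.float64(0.2092891684606102), np.float64(0.37647817888969953))
```

Run:
```python
from h import *;import pickle
w1,w2,s4,s0=[cv2.imread(f"pics/{n}.png") for n in("w1","w2","s4","scene0")];c1,c2=[pickle.load(open(f"w{i}.pkl","rb")) for i in(1,2)]
cs=camera_params("scene")
def show(im,x0,y0,w,h):
    a=im[y0:y0+h,x0:x0+w].astype(int);m=(a[:,:,2]-a[:,:,0]>95)&(a[:,:,1]>.68*a[:,:,2])
    print(x0,y0);print('\n'.join(''.join('#' if v else '.' for v in r) for r in m))
show(w1,338,22,46,62);show(w2,150,172,38,38);show(s4,282,224,20,18)
```

```text
338 22
##############################################
##############################################
##############################################
##############################################
##############################################
##############################################
##############################################
##############################################
##############################################
##############################################
##############################################
#######################################.......
####################################..........
#######################......#######..........
.........############.........######..........
.........###########...........######.........
.........##########.............######........
........###########..............#####........
........##########...............#####........
.......###########...............######.......
.......###########................#####.......
.......##########.................#####.......
.......#########.................######.......
.......#####
[... 2996 characters left out ...]
..
#########################.............
#######################...............
######################................
######################................
#####################.................
##################....................
##########.####.......................
.########.##..........................
282 224
.........##.........
....................
....................
....................
....................
......##....##......
.....###....###.....
....####....####....
....####....####....
....#####..#####....
.....##########.....
......#########.....
.......######.......
....................
....................
....................
....................
....................
```

Run:
```python
from h import *;import pickle
s4,s0=cv2.imread("pics/s4.png"),cv2.imread("pics/scene0.png")
for x in(287,288,289,295,296): print(x,[tuple(map(int,v[::-1])) for v in s4[226:241,x]])
c1=pickle.load(open("w1.pkl","rb"))
def both(u1,us): return tri(ray("",u1,c1),ray("scene",us))
for us in((291.7,232.5),(291.7,233.0),(291.7,233.4)): print("ring",us,both((360.6,49.2),us))
A,B=tip(s0,268,226,24,24,165);w=cv2.imread("pics/w1.png");a,b=tip(w,370,75,50,45,165);print(a,b,A,B)
print("tip",both((403,99),(A+B)/2))
```

```text
287 [(81, 54, 33), (94, 62, 38), (98, 65, 39), (113, 77, 40), (173, 128, 48), (227, 178, 57), (231, 183, 59), (229, 183, 60), (201, 155, 56), (118, 91, 52), (72, 82, 110), (58, 101, 179), (55, 112, 203), (53, 113, 206), (53, 109, 201)]
288 [(96, 66, 43), (98, 65, 41), (104, 69, 40), (153, 110, 45), (219, 170, 55), (229, 183, 57), (233, 188, 59), (233, 188, 61), (230, 182, 58), (172, 130, 45), (104, 82, 45), (77, 78, 95), (58, 102, 183), (55, 113, 205), (53, 110, 202)]
289 [(132, 108, 94), (113, 90, 78), (105, 75, 51), (150, 109, 50), (153, 115, 46), (159, 120, 46), (217, 169, 57), (230, 184, 60), (234, 190, 61), (223, 174, 56), (137, 103, 37), (93, 75, 52), (64, 86, 137), (55, 104, 188), (54, 107, 194)]
295 [(177, 116, 64), (135, 87, 49), (120, 80, 44), (175, 128, 49), (227, 178, 57), (234, 191, 60), (235, 191, 60), (235, 191, 60), (230, 185, 58), (192, 148, 47), (129, 96, 34), (108, 76, 36), (103, 69, 41), (101, 67, 41), (100, 67, 41)]
296 [(189, 125, 69), (182, 120, 65), (128, 83, 46), (128, 88, 44), (198, 150, 53), (228, 180, 58), (230, 184, 59), (229, 183, 58), (196, 150, 47), (136, 101, 36), (108, 78, 35), (105, 70, 39), (104, 68, 41), (103, 67, 41), (100, 65, 39)]
ring (291.7, 232.5) (array([ 0.58132623, -0.02765603,  0.20691731]), [np.float64(0.00036595627867074107), np.float64(0.00036595627867075993)])
ring (291.7, 233.0) (array([ 0.58139969, -0.02760289,  0.20576796]), [np.float64(0.00022458098008141898), np.float64(0.00022458098008140952)])
ring (291.7, 233.4) (array([ 0.58145862, -0.02756039,  0.20484709]), [np.float64(0.00011128914999441943), np.float64(0.0001112891499945332)])
[403.65178571 105.25892857] [372.79166667 112.3125    ] [286.59375 239.1875 ] [282.484375 241.40625 ]
tip (array([ 0.59434814, -0.06079949,  0.22147562]), [np.float64(0.0002833919212704808), np.float64(0.0002833919212703725)])
```

Units first: shifts go in units of 50 mm and turns go in units of 0.2 rad. So 0.0063 m is 0.126, 0.004 m is 0.08, -0.038 rad is -0.19.

Request:
{"name": "jog_arm", "arguments": {"offsets": [[0,-0.02,0,0.08,0,-0.125,0],[0,-0.03,0,0.126,0,-0.19,0],[0,-0.03,0,0.126,0,-0.19,0],[0,-0.03,0,0.126,0,-0.19,0]]}}

```text
time: 8.35
eef_pos: [0.5244, 0.1282, 0.1563]
eef_rot: [0.778, 0.622, 0.065, -0.052]
contact_force: [-6.2, 8.9, 10.1]
grip_width: 0.0239
finger_force: 59.1
```

Create chk.py:
```python
from h import *
o=env.get_obs();p=o["eef_pos"]-R.from_quat(o["eef_rot"]).apply([0,0,env.pinch_z])-piv;a=np.arctan2(p[2],p@uy);print("travel by lever",(.539-a)*40,"wrist",o["contact_force"])
ims=[grab_frame("scene") for _ in range(3)];b=np.mean(ims,0).astype('uint8')[:,:,::-1].copy();s0=cv2.imread("pics/scene0.png");P=[.5943,-.0608]
for T in(150,165,180):
    f=lambda i:zat("scene",P,sum(tip(i,268,226,24,26,T))/2)
    print("travel by pixels",(f(s0)[0]-f(b)[0])*1e3)
print("ring",ringc(b,282,222,22,22)[0]);cv2.imwrite("pics/s5.png",b);cv2.imwrite("pics/s5c.png",cv2.resize(b[205:265,245:325],None,fx=9,fy=9,interpolation=2))
```

```bash
python3 chk.py
```

```text
travel by lever 13.24044670886523 wrist [-6.15844866  8.91408019 10.0676503 ]
travel by pixels 13.473548738365066
travel by pixels 13.387981050215048
travel by pixels -18.738195925851603
ring [291.68901783 232.45867159]
```

View pics/s5c.png

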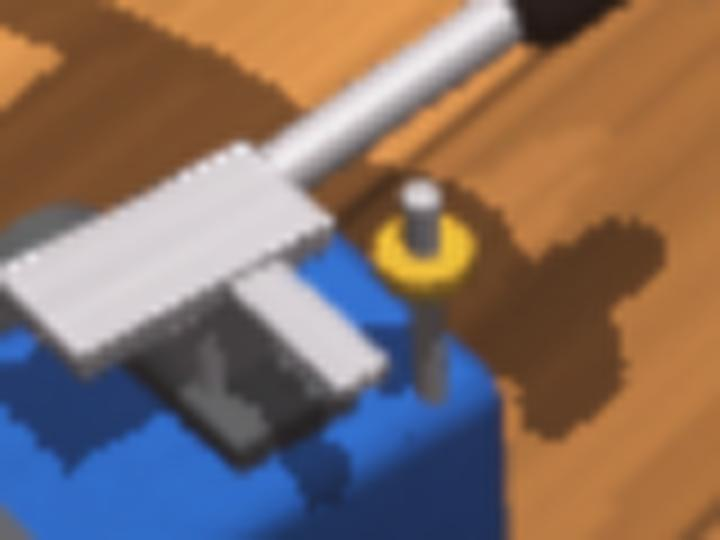

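The scene view shows the pointer tip at about (365,376) and the ring at (424,250). The two travel estimates agree at 13.3 mm. Next I'll refine the ring and pointer heights from their edges.

Create fine.py:
```python
from h import *;import pickle
from scipy.ndimage import map_coordinates as mc
from scipy.optimize import brentq
c1=pickle.load(open("w1.pkl","rb"));cs=camera_params("scene")
def pj(c,p):
    T=np.array(c["camera_from_world"]);q=T[:3,:3]@np.array(p)+T[:3,3];s=q[:2]/q[2];s=s*(1+c["k1"]*(s@s));K=np.array(c["mtx"]);return K[:2,:2]@s+K[:2,2]
g=lambda im,uv,ch:np.array([mc(im[:,:,ch].astype(float),np.array(uv)[:,::-1].T,order=1)])[0]
T0=np.array([.5943,-.0608,0])
def edge(im,c,z,fall=None):
    # end of the blade's top face along press x, averaged over the middle of its width
    S=np.arange(-.02,.012,.0002);pr=0
    for v in(-.003,-.0015,0,.0015,.003): pr=pr+g(im,[pj(c,T0+s*ux+v*uy+[0,0,z]) for s in S],2)/5
    hi=np.median(pr[:60]);i=np.argmax(pr<hi-22) if fall is None else np.argmax(pr<fall*hi)
    return S[i],hi,pr[::8].round()
w=cv2.imread("pics/w1.png");s0=cv2.imread("pics/scene0.png");s5=cv2.imread("pics/s5.png")
e=edge(w,c1,.221,.75);print("w1",e)
for n,im,zs in(("s0",s0,(.217,.219,.221,.223)),("s5",s5,(.203,.205,.207,.209))):
    for z in zs: print(n,z,edge(im,cs,z)[0],edge(im,cs,z,.8)[0])
print(edge(s0,cs,.221)[2])
a=np.arange(0,2*np.pi,.05)
for z in(.206,.208,.210):
    X=onz("",(360.6,49.2),z,c1);C=[X+.01*np.array([np.cos(t),np.sin(t),0]) for t in a]
    for c in(c1,cs):
        q=np.array([pj(c,p) for p in C]);print("ring top",z,X[:2].round(4),"L,T",q.min(0).round(1),"R,B",q.max(0).round(1))
```

```bash
python3 fine.py
```

```text
w1 (np.float64(-0.02), np.float64(252.20382476055562), array([252., 252., 252., 252., 252., 252., 252., 252., 252., 252., 253.,
       253., 251., 226., 215., 211., 213., 223., 232., 236.]))
s0 0.217 -0.0038000000000000984 -0.0028000000000001045
s0 0.219 -0.0020000000000001093 -0.0012000000000001142
s0 0.221 -0.00020000000000012022 0.0005999999999998749
s0 0.223 0.00139999999999987 0.0021999999999998653
s5 0.203 -0.0038000000000000984 -0.003200000000000102
s5 0.205 -0.002400000000000107 -0.0016000000000001117
s5 0.207 -0.0008000000000001166 -1.214306433183765e-16
s5 0.209 0.0005999999999998749 0.0015999999999998689
[209. 209. 209. 209. 209. 209. 209. 209. 209. 209. 209. 208. 195. 157.
 109.  73.  50.  41.  39.  39.]
ring top 0.206 [ 0.5812 -0.0278] L,T [342.8  30.1] R,B [378.3  68. ]
ring top 0.206 [ 0.5812 -0.0278] L,T [285.7 229.1] R,B [297.1 236.9]
ring top 0.208 [ 0.581  -0.0281] L,T [342.7  29.9] R,B [378.5  68.1]
ring top 0.208 [ 0.581  -0.0281] L,T [285.4 228.3] R,B [296.9 236.1]
ring top 0.21 [ 0.5807 -0.0284] L,T [342.5  29.8] R,B [378.6  68.3]
ring top 0.21 [ 0.5807 -0.0284] L,T [285.1 227.5] R,B [296.6 235.3]
```

Request:
{"name": "jog_arm", "arguments": {"offsets": [[0,-0.012,0,0.07,0,-0.105,0],[0,-0.012,0,0.07,0,-0.105,0],[0,-0.012,0,0.07,0,-0.105,0],[0,-0.012,0,0.07,0,-0.105,0]]}}

```text
time: 9.0
eef_pos: [0.5244, 0.1285, 0.1528]
eef_rot: [0.779, 0.623, 0.057, -0.046]
contact_force: [-6.4, 10.6, 9.3]
grip_width: 0.024
finger_force: 59.1
```

```bash
python3 chk.py
```

Create ring2.py:
```python
from h import *;import pickle
# ring top face: bright gold ellipse, w1 (left/right/bottom part) and w2, scene; centre by fitEllipse of hull at half brightness
c1,c2=[pickle.load(open(f"w{i}.pkl","rb")) for i in(1,2)]
def ell(f,x0,y0,w,h,T,keep):
    a=up(cv2.imread(f),x0,y0,w,h).astype(int);m=(a[:,:,2]>T)&(a[:,:,1]>.74*a[:,:,2])&(a[:,:,0]<110)
    m=cv2.morphologyEx(m.astype('uint8'),cv2.MORPH_OPEN,np.ones((9,9)));p=cv2.convexHull(big(m))
    p=np.array([un(q,x0,y0) for q in p[:,0]]);print(f,"bbox",p.min(0),p.max(0));return (p.min(0)+p.max(0))/2
s=ell("pics/s5.png",282,222,22,22,170,0);a=ell("pics/w1.png",338,28,46,44,170,0);b=ell("pics/w2.png",150,172,38,38,170,0)
print(s,a,b)
for u,c in((a,c1),(b,c2)): print(tri(ray("scene",s),ray("",u,c)))
```

```bash
python3 ring2.py
```

```text
travel by lever 14.073060180692956 wrist [-6.35341123 10.58089737  9.34372476]
travel by pixels 14.339180386072709
travel by pixels 14.022396630027966
travel by pixels 14.682480026677796
ring [291.67013242 232.44524191]
pics/s5.png bbox [286.3125 228.8125] [296.9375 235.9375]
pics/w1.png bbox [344.9375  41.1875] [356.4375  54.9375]
pics/w2.png bbox [154.4375 176.5625] [181.3125 204.1875]
[291.625 232.375] [350.6875  48.0625] [167.875 190.375]
(array([ 0.5771655 , -0.02415855,  0.20187132]), [np.float64(0.001001872409637256), np.float64(0.0010018724096371309)])
(array([ 0.5802396 , -0.02570182,  0.20547906]), [np.float64(0.00030620432683963416), np.float64(0.00030620432683952487)])
```

```bash
python3 -c "
from station import env, workorder, grab_frame, camera_params
print(workorder.finish_job(),env.get_obs()['time'])"
```

```text
the job is handed in; nothing more can be done
the job is handed in; nothing more can be done
```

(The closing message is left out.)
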